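# Lock the chocolate mould into its jig

## Robot

A 7-joint arm with a two-finger parallel gripper is mounted at the origin on the work surface. World frame = base frame: x ahead of the robot, y to its left, z up, the work surface at z = 0. Lengths are in m, angles in rad, forces in N, time in s.
With the tool pointing down it reaches from about 0.375 to 0.925 m from the base axis. Payload 3.1 kg.
Tool frame: the origin (TCP) lies at the very end of the fingers, on their centre line; the grasp point (between the pads) lies 19 mm behind it (manip.grasp_offset is the distance from the TCP to the grasp point, in m); z points along the fingers, y is the direction in which the jaws open and shut (so a half turn about z gives the same grasp; the last joint's range is limited). The gripper opens to 85 mm and grips with 20 to 120 N. Pads are 22 mm wide; open, the fingers measure 114 mm over their backs; the gripper's body (76 mm by 85 mm) begins 54 mm behind the grasp point. The pads swing forward as they close: fully open they stand 13 mm farther back than shut.
Start: joints at [-1.349, 0.383, 0.044, 1.598, -0.018, 1.161, -0.05], TCP at [0.204, 0.617, 0.231] pointing down, gripper open.
Joint ranges: [-2.61, 2.61], [-0.41, 2.15], [-1.48, 1.57], [0, 2.5], [-1.57, 4.71], [0.05, 1.97], [-2.85, 2.85]. Speed limits (rad/s): [2.79, 2.79, 3.14, 3.14, 3.14, 3.14, 3.14].

## Interface

Orientations are given as a unit quaternion [x, y, z, w].
In Python, from bench import manip, vision gives the robot as it stands. The module is installed in compiled form; this text tells all that it offers.
- The arm moves only by the shell command python3 -m inch 'ROWS'. ROWS is JSON, a list of rows, each a list of 7 numbers: the shift along the tool's x, y, z in m, then the turn, a rotation vector about the tool's x, y, z in degrees, then the closure, from -1 (fully open) to 1 (shut). In form: [[dx, dy, dz, ax, ay, az, gripper], ...]. A call has 1 to 12 rows; each row shifts and turns the commanded pose from where the row before left it, along the tool's axes as they then stand; what a row does not reach is not made up. A row lasts 1/12 s, in which the tool goes at most 41.7 mm and 7.16 degrees, less where a joint would pass 70% of its speed; a pose out of reach is approached as far as the arm can. A call with a gripper value outside its range is refused whole. The fingers move at their own pace and stop on an object; the grip force is fixed at half the most. Time passes only in rows, so rows that do not move let the fingers close. It gives the time, the measured TCP pose, the force and the opening at its end, in the units of the state.
- manip.get_obs(): the state, without advancing time (a new reading comes with each control period).
- vision.capture(name): name is "scene" or "top" or "wrist"; returns a dict with "img" (420x560x3 uint8, blue, green, red), "fx", "fy", "cx", "cy" (pixels), "rvec" (rotation vector, rad) and "tvec" (3), from world to camera coordinates, as OpenCV has them. Camera axes: x right, y down, z forward; pixel columns grow to the right and rows downward; lengths in m; the calibration is good to about 2 mm. The wrist camera is an equidistant fisheye: a pixel r from the principal point sees the ray r / f radians off the axis. A picture is of the moment at which its call begins. There is no depth.
- manip.sign_off(): hands the job in, once; it reports no verdict.
The state is a dict: "clock": time; "joint_positions": joint angles; "dq": joint speeds; "joint_efforts": joint torques, N m; "tcp_pos": TCP position; "orientation": TCP orientation; "wrist_force": force on the tool from outside, world axes, zero at the start; "ft_torque": the same for the moment, N m; "gripper_width": finger opening in m.
Only numpy, scipy, OpenCV 4.12 (cv2) and the standard library are available. Lean on these libraries where they do the work, as an engineer would, in place of code of your own. Each camera call takes 0.05 s, during which the arm holds its last target.

## Task

On the market stall a rigid chocolate mould lies in its wooden jig, short of the end stop. Push the mould along its guides until it is fully home against the stop, then push the lever of the toggle clamp over past its centre so that it snaps shut and its arm holds the mould down. Only push: do not lift the mould, and leave the jar, the cup and the spatula where they are.

Things in the scene. Friction and masses are not known exactly. Their poses are not given: they have to be found in the camera images.
- jig: Fixed plywood plate 210 (x) x 230 (y) x 12 mm; origin at table height, plate from x -125 to +85, y -90 to +140 mm. Its +x, the way the mould is pushed, points away from the robot (yaw up to 0.35 rad either way). Two wooden guides along x, 12 mm high above the plate, inner faces at y +-66.5 mm, x -100 to +60 mm; near end open. A steel toggle clamp stands outside the +y guide.
- jig_stop (a point): Middle of the inner (near) face of the wooden end stop, which crosses the far end between the guides, 20 mm high above the plate; at (+60, 0, +24) mm in the jig's frame, axes as the jig's.
- mould_center (a point): Centre, half-way up, of the loose mould: a rigid red-brown plastic block 90 (x) x 130 (y) x 24 mm high with 3 x 3 cavities, 0.15 to 0.3 kg, flat on the plate between the guides (1.5 mm play each side), axes as the jig's. Top 36 mm above the table. Starts 25 to 60 mm short of the stop; home, its far face meets the stop and this point is at x +15, z +24 mm in the jig's frame.
- lever_grip (a point): On the clamp lever's axis, in its black rubber sleeve, 70 mm from the pivot; moves with the lever. The lever is a round bar 11 mm thick for 45 mm from the pivot, then the sleeve 18 mm thick, ending 99 mm from the pivot (139 mm above the table open, 148 mm upright). Open it leans 25 degrees from upright to the jig's +y (away from the mould); shut, 25 degrees to -y, over the mould.
- lever_pad (a point): Face of the rubber pad (16 mm wide) at the end of the hold-down arm, a flat steel bar 60 mm long from the pivot, rigid with the lever: raised 50 degrees from level when open; when shut it is level and the pad presses on the mould's rim.
- lever_pivot (a point): Pivot of the clamp lever, at (+35, +108, +48.5) mm in the jig's frame; its hinge axis is the jig's x axis.
- lever (a joint): Lever angle in rad: 0 open (as it starts), about 0.87 shut with the pad on the mould. An over-centre spring drives it away from dead centre (lever upright, 0.44): below that it falls back open, beyond it snaps shut by itself. About 5 N across the end of the handle moves it.
- jar: Bystander: round closed green glass jar with a steel cap 68 mm wide, 85 mm high, standing near the jig, to its -y side or beyond its far end; origin at the centre of its underside.
- cup: Bystander: white ceramic cup without handle, 68 mm wide, 75 mm high, in the other of those two places; origin at the centre of its underside.
- spatula: Bystander: spatula 250 mm long lying flat on the table along its own x, on the jig's +y side about 270 to 300 mm from the jig's origin.
Not all that is in view belongs to the job. What is meant by the part that bears mould_center is not purple, and is the smaller of those in its own colour.

How it is judged:
By the outcome, as a careful person would: the job done as asked, in the order asked, and still so for the second after the job is handed in, with the robot touching nothing.
It also fails if it takes over 43 s, if anything falls off the work surface, if the arm or the gripper's body presses on something with over 40 N, if the wrist force passes 120 N, or if a joint passes its speed limit or range.

## Working session

There is one attempt and no reset: what is moved stays moved. The work goes in short steps, Python scripts to look and compute and a shell command to move; the robot and the scene stay as the last step left them, time stands still between calls to the robot, and variables do not carry over. Pictures are saved under pics/ and viewed, and the job is handed in when it is done.

```bash
mkdir -p pics; python3 - <<'E'
from bench import manip, vision
import cv2
for n in ("scene","top","wrist"):
    c=vision.capture(n); cv2.imwrite(f"pics/{n}0.png",c["img"]); print(n,c["fx"],c["fy"],c["cx"],c["cy"],c["rvec"],c["tvec"])
print(manip.get_obs())
E
```

```text
scene 457.956619589498 457.956619589498 276.0858389136877 208.93028302991573 [ 0.8359193   2.68720502 -0.87754265] [ 0.42252071 -0.19319693  1.41487028]
top 396.34172683955495 396.34172683955495 278.4408997930868 213.14438708267033 [ 2.12126042 -2.13798556  0.19376589] [0.03447816 0.55891421 0.91139867]
wrist 325.19226210127806 325.19226210127806 283.80967020056244 208.96157455714814 [-2.33682855 -1.68866464 -0.25608177] [-0.64871303 -0.03916633  0.37916204]
{'clock': 0.15, 'joint_positions': array([-1.34882112,  0.38366528,  0.04383772,  1.59919854, -0.01791237,
        1.16123366, -0.04987208]), 'dq': array([-0.00055753, -0.00298766,  0.00141081, -0.00466687, -0.00024351,
       -0.00389787,  0.0006008 ]), 'joint_efforts': array([ 2.32008177e-03, -4.34054589e+01,  1.02701079e+00, -2.49978393e+01,
        1.07226771e-02,  7.25195889e-03, -6.88050150e-06]), 'tcp_pos': array([0.20408595, 0.6163459 , 0.23017086]), 'orientation': array([ 1.59155115e-01,  9.87253024e-01, -1.04930128e-03, -1.21277620e-04]), 'wrist_force': array([-0.45018947, -0.33152973,  0.67420791]), 'ft_torque': array([ 0.04166603, -0.00111748,  0.00062795]), 'gripper_width': 0.08549199144958816}
```

View pics/scene0.png

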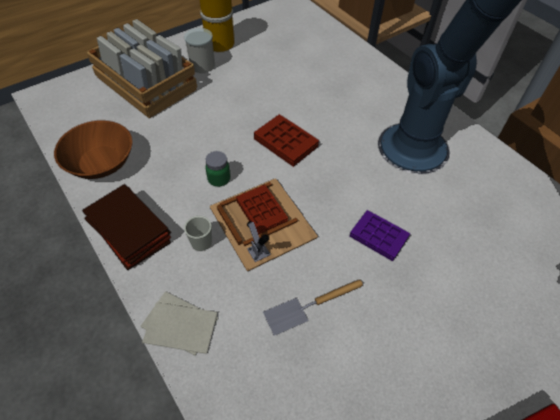

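View pics/top0.png

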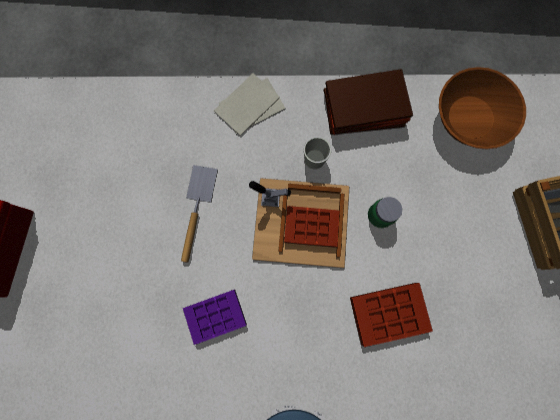

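View pics/wrist0.png

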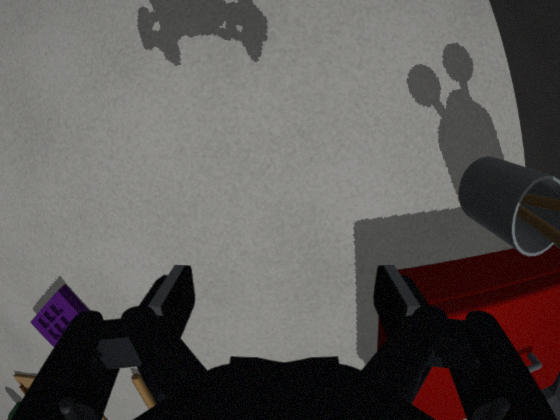

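The small red-brown mould lies in the jig at about (313,228) in the top view. The lever is at (265,192), the jar at (385,212), the cup at (316,152) and the spatula at (195,210). The large red mould and the purple one are decoys. I'll measure next.

```bash
cat > h.py <<'E'
import numpy as np, cv2
from bench import vision, manip
def cast(c,uv,z):
    R=cv2.Rodrigues(np.array(c["rvec"]))[0]; t=np.array(c["tvec"]).ravel()
    uv=np.atleast_2d(uv).astype(float)
    d=np.c_[(uv[:,0]-c["cx"])/c["fx"],(uv[:,1]-c["cy"])/c["fy"],np.ones(len(uv))]@R
    o=-R.T@t
    return o+d*((z-o[2])/d[:,2])[:,None]
def proj(c,P):
    K=np.array([[c["fx"],0,c["cx"]],[0,c["fy"],c["cy"]],[0,0,1.]])
    return cv2.projectPoints(np.atleast_2d(P).astype(float),np.array(c["rvec"]),np.array(c["tvec"]),K,None)[0][:,0]
E
python3 - <<'E'
from h import *
c=vision.capture("top"); im=c["img"]
cv2.imwrite("pics/topz.png",cv2.resize(im[140:290,230:420],None,fx=4,fy=4,interpolation=cv2.INTER_CUBIC))
s=vision.capture("scene")
cv2.imwrite("pics/scz.png",cv2.resize(s["img"][140:280,180:340],None,fx=4,fy=4,interpolation=cv2.INTER_CUBIC))
hsv=cv2.cvtColor(im,cv2.COLOR_BGR2HSV)
for p in [(262,250),(345,250),(320,228),(286,250),(330,262)]: print(p,hsv[p[1],p[0]])
# plate: woody colour region
m=((hsv[...,0]<25)&(hsv[...,1]>70)&(hsv[...,2]>40)).astype(np.uint8); roi=np.zeros_like(m); roi[170:280,245:360]=1; m*=roi
n,l,st,_=cv2.connectedComponentsWithStats(m); k=1+np.argmax(st[1:,4]); 
cn=max(cv2.findContours((l==k).astype(np.uint8),0,2)[0],key=cv2.contourArea)
r=cv2.minAreaRect(cn); b=cv2.boxPoints(r); print(r,b); print(cast(c,b,0.012))
# mould red
m=((hsv[...,0]<9)&(hsv[...,1]>170)).astype(np.uint8)*roi
m=cv2.morphologyEx(m,cv2.MORPH_OPEN,np.ones((3,3)))
cn=max(cv2.findContours(m,0,2)[0],key=cv2.contourArea)
r=cv2.minAreaRect(cn); b=cv2.boxPoints(r); print(r,b); print(cast(c,b,0.036))
E
```

```text
(262, 250) [ 15 121 158]
(345, 250) [ 17  73 112]
(320, 228) [  6 209 106]
(286, 250) [ 16 123 158]
(330, 262) [ 17 122 150]
((301.38885498046875, 222.5931396484375), (92.52288818359375, 82.21002197265625), 5.04245138168335) [[251.69357 259.47296]
 [258.91934 177.58112]
 [351.08414 185.71332]
 [343.85837 267.60516]]
[[ 0.45022116  0.09694196  0.012     ]
 [ 0.65900939  0.07923147  0.012     ]
 [ 0.63580686 -0.15628527  0.012     ]
 [ 0.42849223 -0.13005997  0.012     ]]
((311.8433532714844, 226.05160522460938), (53.40715408325195, 36.514381408691406), 4.969740867614746) [[283.65857 241.92683]
 [286.82178 205.54973]
 [340.02814 210.17638]
 [336.86493 246.55348]]
[[ 0.49052809  0.01793095  0.036     ]
 [ 0.58056941  0.00918015  0.036     ]
 [ 0.56794724 -0.12185825  0.036     ]
 [ 0.47826725 -0.11098508  0.036     ]]
```

View pics/topz.png

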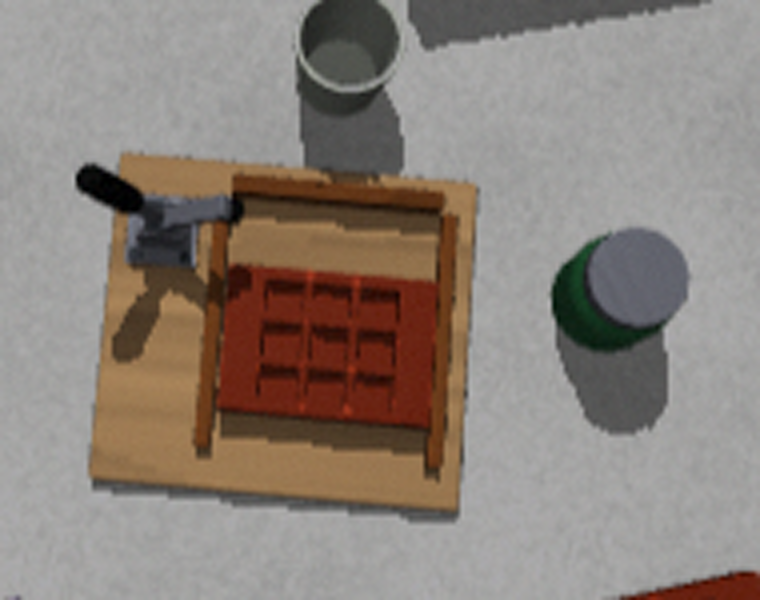

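View pics/scz.png

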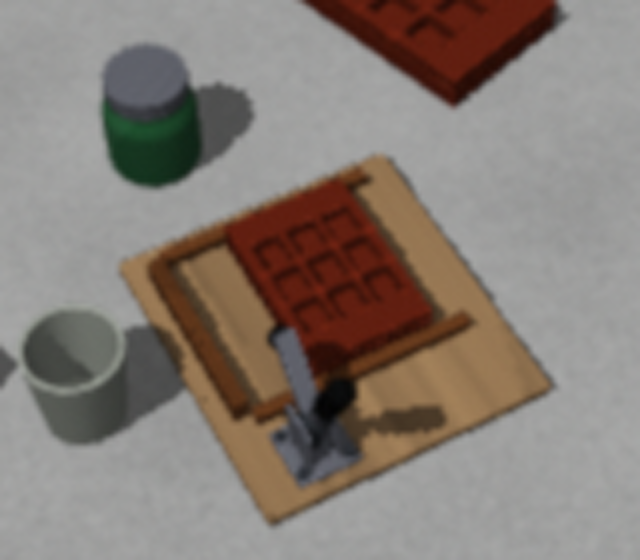

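The zoom shows the plate corners at zoomed (122,152), (479,184), (458,505) and (92,478). The mould's near top edge runs from (218,408) to (432,426), and the stop's inner top edge from (235,195) to (445,208). Next I'll fit the jig frame.

```bash
cat >> h.py <<'E'
def fit(A,B): # 2D rigid A(jig)->B(world)
    a=A-A.mean(0); b=B-B.mean(0)
    th=np.arctan2((a[:,0]*b[:,1]-a[:,1]*b[:,0]).sum(),(a*b).sum())
    R=np.array([[np.cos(th),-np.sin(th)],[np.sin(th),np.cos(th)]])
    return th,R,B.mean(0)-R@A.mean(0)
E
python3 - <<'E'
from h import *
c=vision.capture("top")
z=lambda p:(np.array(p,float)+.0)/4+[230,140]-[.375,.375]
W=cast(c,z([(122,152),(479,184),(458,507),(92,478)]),0.012)[:,:2]
A=np.array([(85,140),(85,-90),(-125,-90),(-125,140)])/1000
th,R,t=fit(A,W); print("yaw",th,"origin",t,"res mm",(W-(A@R.T+t))*1000)
M=cast(c,z([(231,265),(438,283),(432,426),(218,408)]),0.036)[:,:2]
J=(M-t)@R; print("mould corners jig mm",J*1000, (J.mean(0))*1000)
S=cast(c,z([(235,194),(445,209)]),0.032)[:,:2]; print("stop",(S-t)@R*1000)
G=cast(c,z([(213,448),(228,222),(428,470),(443,215)]),0.024)[:,:2]; print("guides",(G-t)@R*1000)
E
```

```text
yaw -0.09431483000608565 origin [ 0.56192976 -0.0547645 ] res mm [[-0.86610249 -0.46738417]
 [-2.00470334  0.44476182]
 [ 2.482168    1.76315111]
 [ 0.38863783 -1.74052877]]
mould corners jig mm [[ 11.83700816  63.98734668]
 [ 11.61888726 -64.03921862]
 [-76.798072   -65.62458098]
 [-77.09956965  64.58067558]] [-32.61043656  -0.27394434]
stop [[ 57.93967347  65.179349  ]
 [ 59.72117939 -66.18437926]]
guides [[-100.54916236   65.48481005]
 [  41.52310303   68.02687553]
 [-102.58344329  -66.51658072]
 [  57.74133021  -66.3030571 ]]
```

The jig has yaw -0.094 rad and its origin is at (0.562, -0.055). The mould centre is at jig x of about -33, so it needs about 48 mm of push. First I'll align the tool (tool x = -jig x, tool y = +jig y) and close the gripper.

```bash
python3 -m inch '[[0,0,0,0,0,-6.5,1],[0,0,0,0,0,-6.4,1],[-0.017,-0.035,0,0,0,0,1],[-0.017,-0.035,0,0,0,0,1],[-0.017,-0.035,0,0,0,0,1],[-0.017,-0.035,0,0,0,0,1],[-0.017,-0.035,0,0,0,0,1],[-0.017,-0.035,0,0,0,0,1]]'
cat >> h.py <<'E'
from scipy.spatial.transform import Rotation as Ro
TH=-0.0943; RJ=np.array([[np.cos(TH),-np.sin(TH)],[np.sin(TH),np.cos(TH)]]); TJ=np.array([.5619,-.0548])
def st():
    o=manip.get_obs(); j=(o["tcp_pos"][:2]-TJ)@RJ
    print("t",round(o["clock"],2),"jig mm",np.round(j*1000,1),"z",round(o["tcp_pos"][2]*1000,1),"F jig",np.round(o["wrist_force"][:2]@RJ,2),np.round(o["wrist_force"][2],2),"w",o["gripper_width"])
    R=Ro.from_quat(o["orientation"]).as_matrix(); print("toolx yaw deg",np.degrees(np.arctan2(R[1,0],R[0,0])),"tilt",R[:,2].round(3),"q",np.round(o["joint_positions"],2))
E
python3 -c "from h import *;st()"
```

```text
clock: 0.97
tcp_pos: [0.2864, 0.3965, 0.2313]
orientation: [0.047, 0.999, 0.0, 0.0]
wrist_force: [0.7, 0.1, 0.2]
gripper_width: -0.0001
t 0.97 jig mm [-316.7  423.3] z 231.3 F jig [0.7 0.2] 0.2 w -5.280753715664845e-05
toolx yaw deg 174.58869256949018 tilt [ 0.  0. -1.] q [-1.12  0.08  0.09  1.98 -0.01  1.09  0.45]
```

```bash
python3 -m inch '[[-0.017,-0.035,0,0,0,0,1],[-0.017,-0.035,0,0,0,0,1],[-0.017,-0.035,0,0,0,0,1],[-0.017,-0.035,0,0,0,0,1],[-0.017,-0.035,0,0,0,0,1],[-0.017,-0.035,0,0,0,0,1],[-0.017,-0.035,0,0,0,0,1],[-0.017,-0.035,0,0,0,0,1],[-0.017,-0.035,0,0,0,0,1],[-0.017,-0.035,0,0,0,0,1],[-0.017,-0.035,0,0,0,0,1],[0,0,0,0,0,0,1]]'; python3 -c "from h import *;st()"
```

```text
clock: 1.97
tcp_pos: [0.438, -0.011, 0.2323]
orientation: [0.054, 0.999, -0.001, 0.002]
wrist_force: [-0.3, 1.1, 0.1]
gripper_width: -0.0002
t 1.97 jig mm [-127.5   32. ] z 232.3 F jig [-0.42  1.09] 0.09 w -0.00015318703576598931
toolx yaw deg 173.85012469267843 tilt [ 0.004 -0.003 -1.   ] q [-0.69 -0.07  0.61  2.11  0.05  1.09  1.36]
```

```bash
python3 -m inch '[[-0.005,-0.016,0,0,0,0,1],[-0.005,-0.016,0,0,0,0,1],[0,0,0.035,0,0,0,1],[0,0,0.035,0,0,0,1],[0,0,0.035,0,0,0,1],[0,0,0.035,0,0,0,1],[0,0,0.02,0,0,0,1],[0,0,0,0,0,0,1],[0,0,0,0,0,0,1]]'; python3 - <<'E'
from h import *
st()
c=vision.capture("top"); cv2.imwrite("pics/top1.png",cv2.resize(c["img"][140:330,230:420],None,fx=3,fy=3))
c=vision.capture("wrist"); cv2.imwrite("pics/wrist1.png",c["img"])
E
```

```text
clock: 2.72
tcp_pos: [0.4418, -0.0355, 0.0707]
orientation: [0.047, 0.999, -0.001, -0.001]
wrist_force: [-0.2, -0.2, 0.5]
gripper_width: -0.0001
t 2.72 jig mm [-121.4    7.9] z 70.7 F jig [-0.17 -0.18] 0.55 w -5.876585464843047e-05
toolx yaw deg 174.57435020605035 tilt [-0.003 -0.001 -1.   ] q [-0.58  0.27  0.63  2.23 -0.24  0.71  1.68]
```

View pics/wrist1.png

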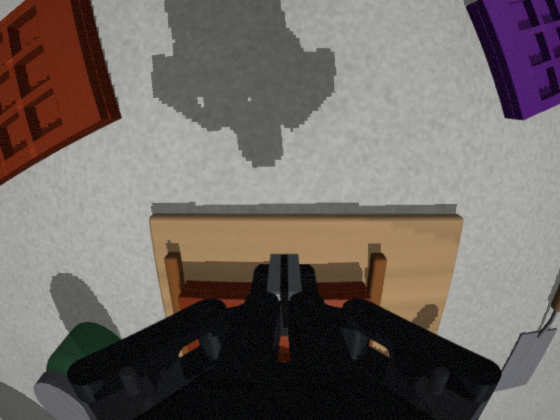

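View pics/top1.png

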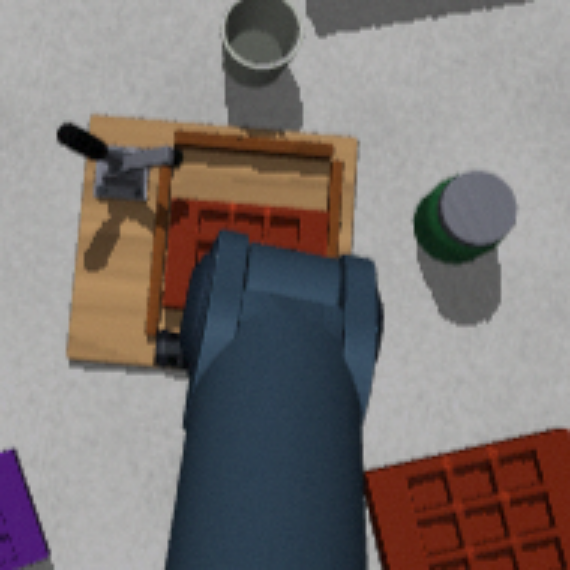

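The wrist view shows the closed fingertip at about (285,260), roughly centred between the guides at 173 and 377. The mould's near edge is ahead of it. I'll lower to just above the plate and push in steps.

```bash
python3 -m inch '[[0,-0.008,0.015,0,0,0,1],[0,0,0.015,0,0,0,1],[0,0,0.014,0,0,0,1],[0,0,0,0,0,0,1],[-0.01,0,0,0,0,0,1],[-0.01,0,0,0,0,0,1],[-0.008,0,0,0,0,0,1],[-0.008,0,0,0,0,0,1],[0,0,0,0,0,0,1]]'; python3 -c "from h import *;st()"
```

```text
clock: 3.57
tcp_pos: [0.4811, -0.0468, 0.0283]
orientation: [0.047, 0.999, -0.0, 0.002]
wrist_force: [1.3, 0.3, -0.9]
gripper_width: -0.0001
t 3.57 jig mm [-81.2   0.4] z 28.3 F jig [1.28 0.4 ] -0.89 w -0.0001013359361454811
toolx yaw deg 174.61200600674155 tilt [ 0.004 -0.    -1.   ] q [-0.48  0.42  0.56  2.15 -0.37  0.65  1.81]
```

```bash
python3 -m inch '[[-0.004,0,0.002,0,0,0,1],[-0.006,0,0.002,0,0,0,1],[-0.006,0,0,0,0,0,1],[-0.006,0,0,0,0,0,1],[-0.006,0,0,0,0,0,1],[-0.003,0,0,0,0,0,1],[0,0,0,0,0,0,1]]'; python3 - <<'E'
from h import *
st()
c=vision.capture("scene"); cv2.imwrite("pics/sc2.png",cv2.resize(c["img"][140:280,180:340],None,fx=4,fy=4,interpolation=cv2.INTER_CUBIC))
E
```

```text
clock: 4.15
tcp_pos: [0.5106, -0.0499, 0.0235]
orientation: [0.047, 0.999, -0.0, 0.001]
wrist_force: [0.3, 0.9, -0.2]
gripper_width: -0.0
t 4.15 jig mm [-51.6   0. ] z 23.5 F jig [0.16 0.95] -0.17 w -3.0918080606756205e-05
toolx yaw deg 174.58859397428427 tilt [ 0.002 -0.001 -1.   ] q [-0.45  0.48  0.54  2.08 -0.39  0.68  1.83]
```

View pics/sc2.png

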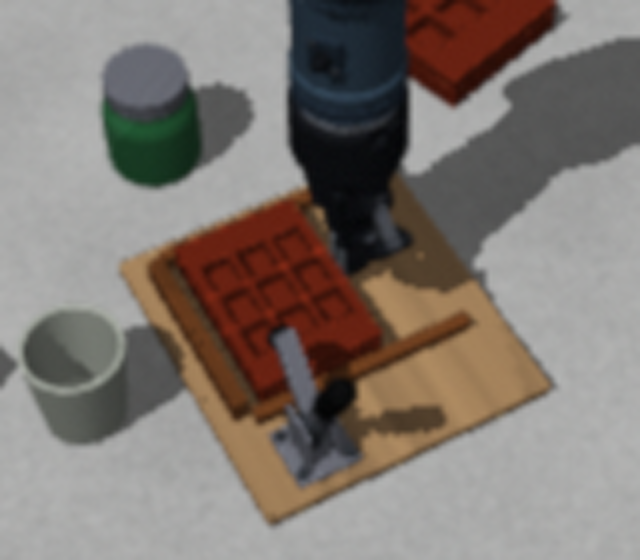

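The mould has slid forward and its far edge, at about (175,250) to (255,395), is about 1 cm from the stop. I'll push on in small steps until the force rises.

```bash
python3 -m inch '[[-0.003,0,0,0,0,0,1],[-0.003,0,0,0,0,0,1],[-0.002,0,0,0,0,0,1],[0,0,0,0,0,0,1]]'; python3 -c "from h import *;st()"
python3 -m inch '[[-0.002,0,0,0,0,0,1],[0,0,0,0,0,0,1]]';python3 -c "from h import *;st()"
python3 -m inch '[[-0.002,0,0,0,0,0,1],[0,0,0,0,0,0,1]]';python3 -c "from h import *;st()"
```

```text
clock: 4.53
tcp_pos: [0.5171, -0.0505, 0.0233]
orientation: [0.047, 0.999, -0.0, 0.0]
wrist_force: [0.7, -0.2, -0.8]
gripper_width: -0.0
t 4.53 jig mm [-45.    0.1] z 23.3 F jig [ 0.74 -0.16] -0.77 w -2.5891800825665282e-05
toolx yaw deg 174.58048317020487 tilt [ 0.001 -0.    -1.   ] q [-0.44  0.49  0.54  2.07 -0.39  0.68  1.83]
clock: 4.7
tcp_pos: [0.5188, -0.0506, 0.0232]
orientation: [0.047, 0.999, -0.0, 0.0]
wrist_force: [-0.3, 0.6, -1.0]
gripper_width: 0.0002
t 4.7 jig mm [-43.3   0.1] z 23.2 F jig [-0.39  0.56] -0.99 w 0.00019018209948453896
toolx yaw deg 174.58247910554994 tilt [ 0. -0. -1.] q [-0.44  0.49  0.54  2.06 -0.39  0.69  1.83]
clock: 4.87
tcp_pos: [0.5193, -0.0506, 0.023]
orientation: [0.047, 0.999, 0.0, -0.002]
wrist_force: [-4.8, 1.1, 3.3]
gripper_width: -0.0001
t 4.87 jig mm [-42.8   0.1] z 23.0 F jig [-4.89  0.69] 3.28 w -0.0001063230469931862
toolx yaw deg 174.58132065976721 tilt [-0.003  0.001 -1.   ] q [-0.44  0.49  0.54  2.06 -0.39  0.69  1.83]
```

```bash

python3 -m inch '[[-0.002,0,0,0,0,0,1],[0,0,0,0,0,0,1],[0,0,0,0,0,0,1]]';python3 -c "from h import *;st()"
python3 -m inch '[[-0.002,0,0,0,0,0,1],[0,0,0,0,0,0,1],[0,0,0,0,0,0,1]]';python3 - <<'E'
from h import *
st()
c=vision.capture("scene"); cv2.imwrite("pics/sc3.png",cv2.resize(c["img"][140:280,180:340],None,fx=4,fy=4,interpolation=cv2.INTER_CUBIC))
c=vision.capture("top"); cv2.imwrite("pics/top3.png",cv2.resize(c["img"][140:290,230:420],None,fx=4,fy=4,interpolation=cv2.INTER_CUBIC))
E
```

```text
clock: 5.12
tcp_pos: [0.5194, -0.0506, 0.0227]
orientation: [0.047, 0.999, 0.001, -0.003]
wrist_force: [-7.8, 0.9, 6.4]
gripper_width: 0.0001
t 5.12 jig mm [-42.7   0.2] z 22.7 F jig [-7.9   0.19] 6.36 w 5.140510523081356e-05
toolx yaw deg 174.5748830994404 tilt [-0.007  0.002 -1.   ] q [-0.44  0.5   0.54  2.06 -0.39  0.7   1.83]
clock: 5.37
tcp_pos: [0.5194, -0.0506, 0.0223]
orientation: [0.047, 0.999, 0.001, -0.005]
wrist_force: [-9.7, 1.7, 7.8]
gripper_width: 0.0
t 5.37 jig mm [-42.7   0.2] z 22.3 F jig [-9.85  0.78] 7.81 w 1.757562285334991e-05
toolx yaw deg 174.57080418122425 tilt [-0.011  0.002 -1.   ] q [-0.44  0.5   0.54  2.05 -0.39  0.7   1.83]
```

View pics/sc3.png

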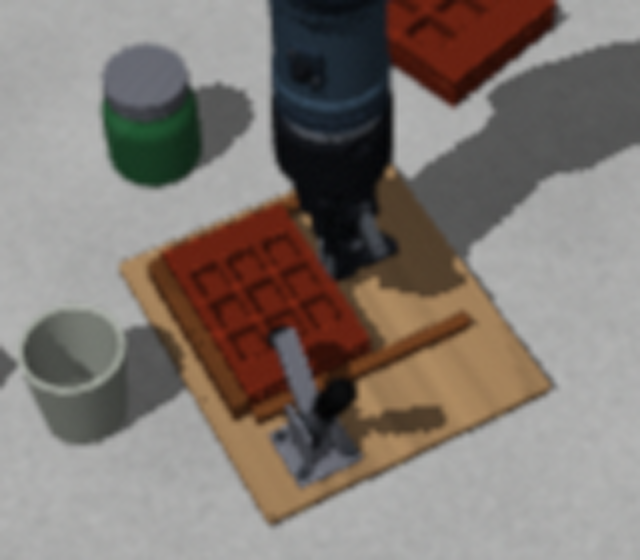

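View pics/top3.png

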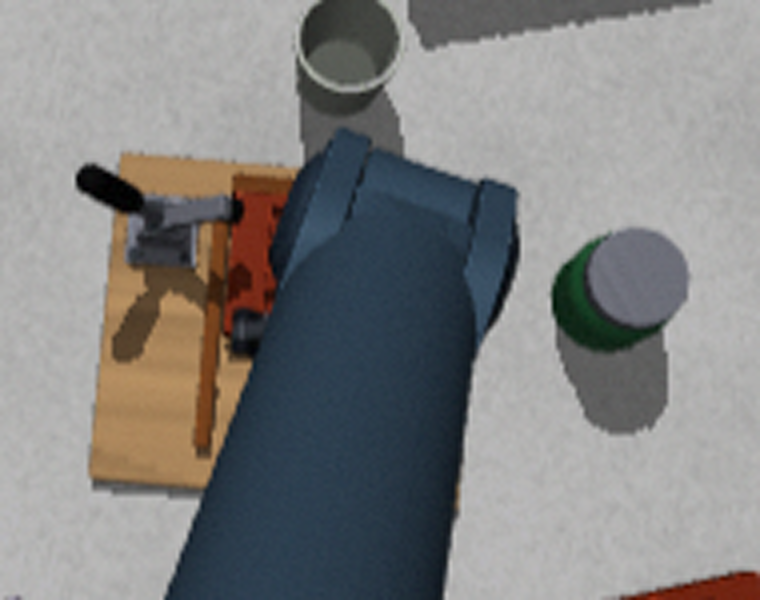

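The tool stopped at jig x = -42.7 with about 10 N of push, and in both views the mould touches the stop. So it is home. I'll back off and lift.

```bash

python3 -m inch '[[0.006,0,0,0,0,0,1],[0.015,0,0,0,0,0,1],[0.02,0,0,0,0,0,1],[0,0,-0.03,0,0,0,1],[0,0,-0.04,0,0,0,1],[0,0,-0.04,0,0,0,1],[0,0,-0.04,0,0,0,1],[0,0,-0.04,0,0,0,1],[0,0,0,0,0,0,1]]';python3 -c "from h import *;st()"
```

```text
clock: 6.22
tcp_pos: [0.4918, -0.048, 0.2223]
orientation: [0.048, 0.999, 0.002, 0.01]
wrist_force: [0.8, -0.0, -0.1]
gripper_width: -0.0006
t 6.22 jig mm [-70.4   0.1] z 222.3 F jig [0.8  0.03] -0.09 w -0.0006130464988222407
toolx yaw deg 174.51646723423778 tilt [ 0.021  0.003 -1.   ] q [-0.65  0.08  0.71  2.02 -0.07  1.04  1.56]
```

```bash

python3 -m inch '[[0,0.03,0,0,0,0,1],[0,0.035,0,0,0,0,1],[-0.02,0.03,0,0,0,0,1],[-0.02,0.03,0,0,0,0,1],[-0.02,0.03,0,0,0,0,1],[-0.02,0.03,0,0,0,0,1],[-0.02,0.03,0,0,0,0,1],[0,0,0,0,0,0,1],[0,0,0,0,0,0,1]]';python3 - <<'E'
from h import *
st()
c=vision.capture("top"); cv2.imwrite("pics/top4.png",cv2.resize(c["img"][140:290,230:420],None,fx=4,fy=4,interpolation=cv2.INTER_CUBIC))
E
```

```text
clock: 6.97
tcp_pos: [0.6055, 0.1609, 0.2127]
orientation: [0.045, 0.999, 0.0, 0.001]
wrist_force: [0.2, -0.1, -0.7]
gripper_width: -0.0002
t 6.97 jig mm [ 23.1 218.9] z 212.7 F jig [ 0.24 -0.12] -0.74 w -0.00020140737317500413
toolx yaw deg 174.87484859628762 tilt [ 0.003  0.    -1.   ] q [-0.78  0.39  0.57  1.7  -0.23  1.11  1.34]
```

View pics/top4.png

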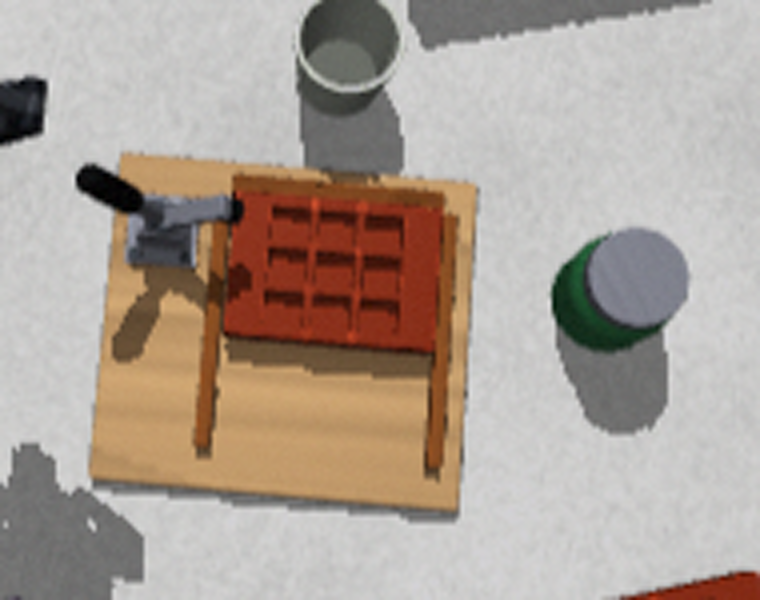

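The mould is flush with the stop at about (240,185) to (445,205). I'll check that numerically, then lower beside the lever on its +y side.

```bash

python3 -m inch '[[-0.012,-0.005,0.02,0,0,0,1],[0,0,0.035,0,0,0,1],[0,0,0.035,0,0,0,1],[0,0,0.012,0,0,0,1],[0,0,0,0,0,0,1],[0,0,0,0,0,0,1]]';python3 - <<'E'
from h import *
st()
c=vision.capture("top")
z=lambda p:(np.array(p,float)+.0)/4+[230,140]-[.375,.375]
print((cast(c,z([(233,190),(443,206),(434,352),(224,335)]),0.036)[:,:2]-TJ)@RJ*1000)
cv2.imwrite("pics/top5.png",cv2.resize(c["img"][120:240,200:360],None,fx=4,fy=4,interpolation=cv2.INTER_CUBIC))
c=vision.capture("scene"); cv2.imwrite("pics/sc5.png",cv2.resize(c["img"][140:290,180:340],None,fx=4,fy=4,interpolation=cv2.INTER_CUBIC))
E
```

```text
clock: 7.52
tcp_pos: [0.6151, 0.15, 0.1116]
orientation: [0.048, 0.999, -0.0, 0.0]
wrist_force: [-0.3, 0.7, 1.2]
gripper_width: -0.0002
t 7.52 jig mm [ 33.7 208.9] z 111.6 F jig [-0.38  0.7 ] 1.18 w -0.00021726265926801314
toolx yaw deg 174.49502963680706 tilt [ 0. -0. -1.] q [-0.71  0.52  0.53  1.75 -0.32  0.95  1.42]
[[ 59.41981592  66.69459244]
 [ 60.55208538 -64.22303302]
 [-31.43367725 -64.09862396]
 [-32.06476814  64.7070978 ]]
```

View pics/sc5.png

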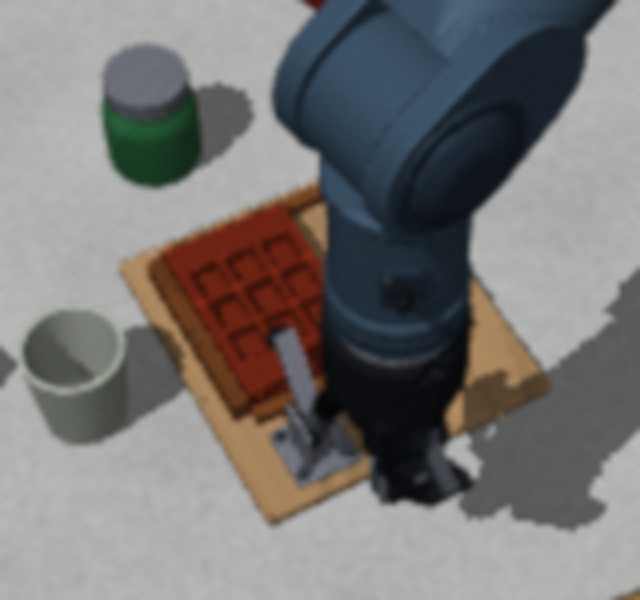

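View pics/top5.png

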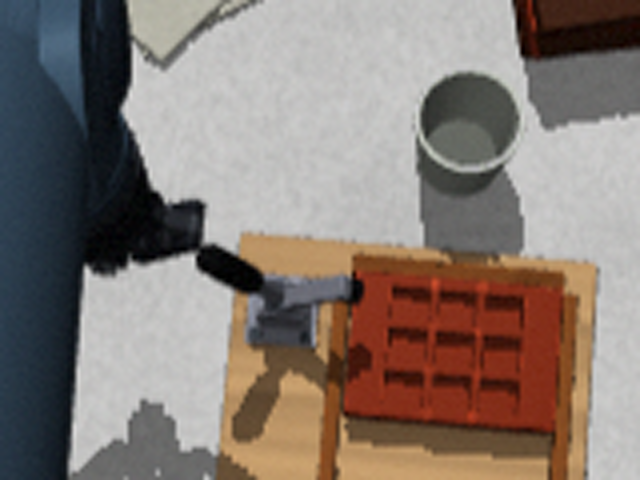

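The mould's far face is at jig x of about 60, so it's home. The finger stands beside the lever. I'll raise 6 mm and approach it.

```bash

python3 -m inch '[[-0.001,-0.012,-0.006,0,0,0,1],[0,-0.012,0,0,0,0,1],[0,-0.008,0,0,0,0,1],[0,0,0,0,0,0,1]]';python3 -c "from h import *;st()"
python3 -m inch '[[0,-0.008,0,0,0,0,1],[0,-0.008,0,0,0,0,1],[0,0,0,0,0,0,1]]';python3 - <<'E'
from h import *
st()
c=vision.capture("top")
cv2.imwrite("pics/top6.png",cv2.resize(c["img"][120:240,200:360],None,fx=4,fy=4,interpolation=cv2.INTER_CUBIC))
E
```

```text
clock: 7.95
tcp_pos: [0.6138, 0.1143, 0.1187]
orientation: [0.05, 0.999, -0.001, 0.001]
wrist_force: [0.4, -1.0, -0.1]
gripper_width: -0.0001
t 7.95 jig mm [ 35.7 173.2] z 118.7 F jig [ 0.45 -0.98] -0.09 w -8.93491154443136e-05
toolx yaw deg 174.2494442994222 tilt [ 0.002 -0.002 -1.   ] q [-0.68  0.5   0.54  1.78 -0.31  0.95  1.46]
clock: 8.2
tcp_pos: [0.612, 0.1029, 0.1179]
orientation: [0.048, 0.999, 0.001, 0.001]
wrist_force: [0.4, 2.4, 0.7]
gripper_width: 0.0
t 8.2 jig mm [ 35.  161.7] z 117.9 F jig [0.19 2.42] 0.65 w 1.2033784580678544e-05
toolx yaw deg 174.52334154396408 tilt [ 0.001  0.001 -1.   ] q [-0.66  0.5   0.54  1.79 -0.31  0.95  1.49]
```

View pics/top6.png

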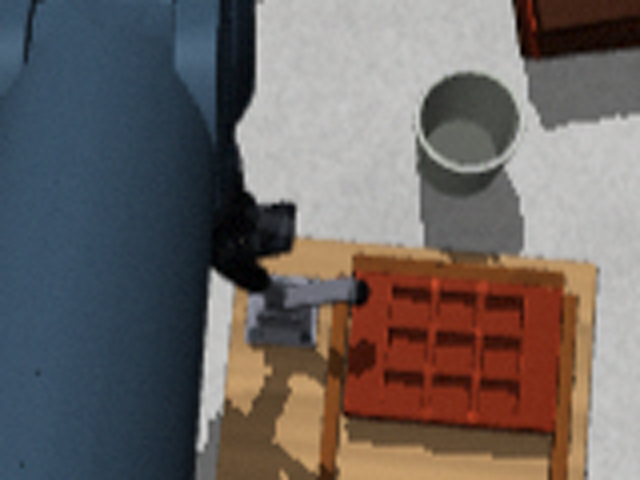

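The finger now touches the sleeve at about (265,265), with 2.4 N. I'll continue the push.

```bash

python3 -m inch '[[0,-0.008,0,0,0,0,1],[0,-0.008,0,0,0,0,1],[0,-0.008,0,0,0,0,1],[0,0,0,0,0,0,1]]';python3 - <<'E'
from h import *
st()
c=vision.capture("top")
cv2.imwrite("pics/top7.png",cv2.resize(c["img"][120:240,200:360],None,fx=4,fy=4,interpolation=cv2.INTER_CUBIC))
E
```

```text
clock: 8.58
tcp_pos: [0.6085, 0.0746, 0.1168]
orientation: [0.049, 0.999, -0.002, -0.001]
wrist_force: [-0.6, -0.8, 0.3]
gripper_width: -0.0001
t 8.58 jig mm [ 34.2 133.2] z 116.8 F jig [-0.56 -0.9 ] 0.29 w -6.808225117627011e-05
toolx yaw deg 174.34684456439211 tilt [-0.002 -0.004 -1.   ] q [-0.63  0.49  0.55  1.8  -0.3   0.94  1.53]
```

View pics/top7.png

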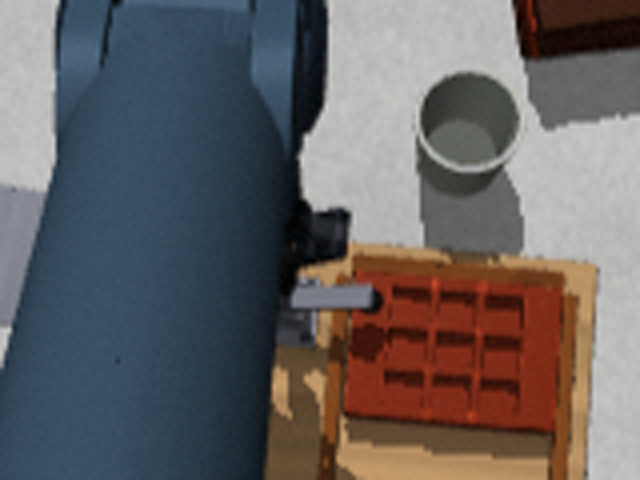

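The arm is dropping, with its pad now at (375,297). The force is near zero, so the lever is close to dead centre. I'll carry on past it.

```bash

python3 -m inch '[[0,-0.008,0,0,0,0,1],[0,-0.008,0,0,0,0,1],[0,-0.006,0,0,0,0,1],[0,0,0,0,0,0,1]]';python3 - <<'E'
from h import *
st()
c=vision.capture("top")
cv2.imwrite("pics/top8.png",cv2.resize(c["img"][120:240,200:360],None,fx=4,fy=4,interpolation=cv2.INTER_CUBIC))
c=vision.capture("scene"); cv2.imwrite("pics/sc8.png",cv2.resize(c["img"][140:290,180:340],None,fx=4,fy=4,interpolation=cv2.INTER_CUBIC))
E
```

```text
clock: 8.97
tcp_pos: [0.6069, 0.0542, 0.1172]
orientation: [0.049, 0.999, -0.001, -0.0]
wrist_force: [0.4, -0.8, 0.3]
gripper_width: 0.0001
t 8.97 jig mm [ 34.5 112.8] z 117.2 F jig [ 0.48 -0.73] 0.29 w 0.00012112672074722981
toolx yaw deg 174.37984684422705 tilt [-0.    -0.002 -1.   ] q [-0.6   0.48  0.56  1.81 -0.31  0.94  1.56]
```

View pics/top8.png

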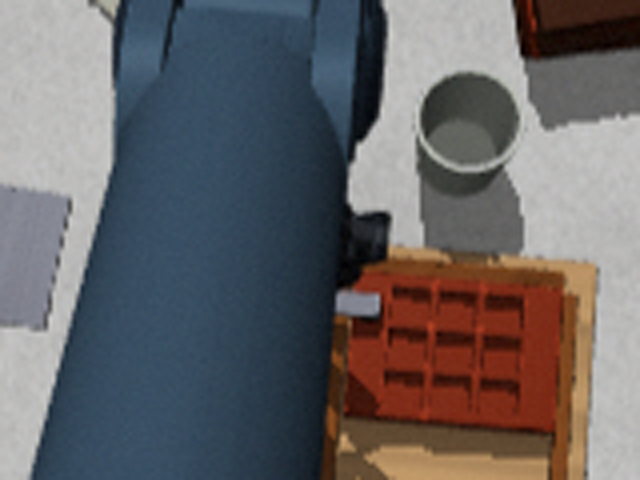

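View pics/sc8.png

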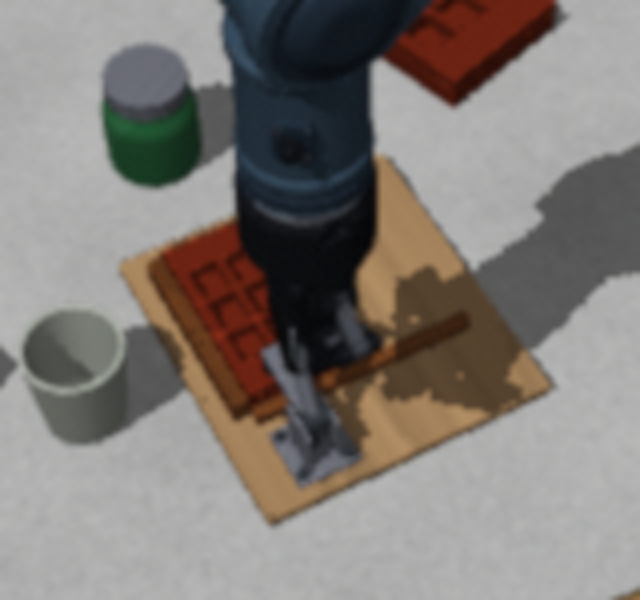

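The arm looks level, with the pad on the rim at (360,305), so the clamp has snapped shut. I'll retreat along +y, then up.

```bash

python3 -m inch '[[0,0.012,0,0,0,0,1],[0,0.025,0,0,0,0,1],[0,0.03,0,0,0,0,1],[0,0.03,0,0,0,0,1],[0,0.02,-0.03,0,0,0,1],[0,0.01,-0.04,0,0,0,1],[0,0.02,-0.035,0,0,0,1],[0,0.03,0,0,0,0,1],[0,0.03,0,0,0,0,1],[0,0.03,0,0,0,0,1],[0,0,0,0,0,0,1],[0,0,0,0,0,0,1]]';python3 - <<'E'
from h import *
st()
c=vision.capture("top"); cv2.imwrite("pics/top9.png",c["img"])
cv2.imwrite("pics/top9z.png",cv2.resize(c["img"][140:290,230:420],None,fx=4,fy=4,interpolation=cv2.INTER_CUBIC))
c=vision.capture("scene"); cv2.imwrite("pics/sc9.png",cv2.resize(c["img"][140:290,180:340],None,fx=4,fy=4,interpolation=cv2.INTER_CUBIC))
E
```

```text
clock: 10.07
tcp_pos: [0.6277, 0.3, 0.2215]
orientation: [0.043, 0.999, 0.001, -0.001]
wrist_force: [-0.3, 0.3, 0.2]
gripper_width: -0.0002
t 10.07 jig mm [ 32.1 359.4] z 221.5 F jig [-0.31  0.26] 0.2 w -0.00018277860141165277
toolx yaw deg 175.07723681601576 tilt [-0.001  0.002 -1.   ] q [-0.88  0.52  0.53  1.5  -0.27  1.19  1.18]
```

View pics/top9z.png

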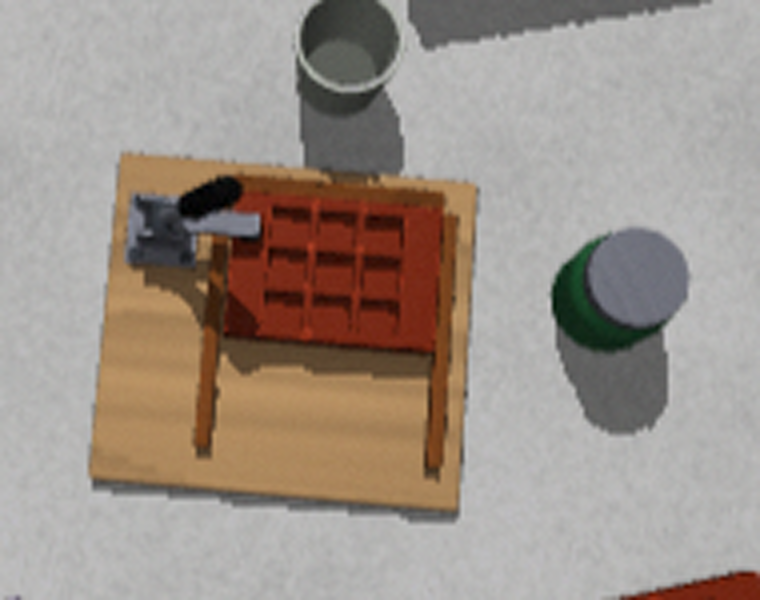

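View pics/sc9.png

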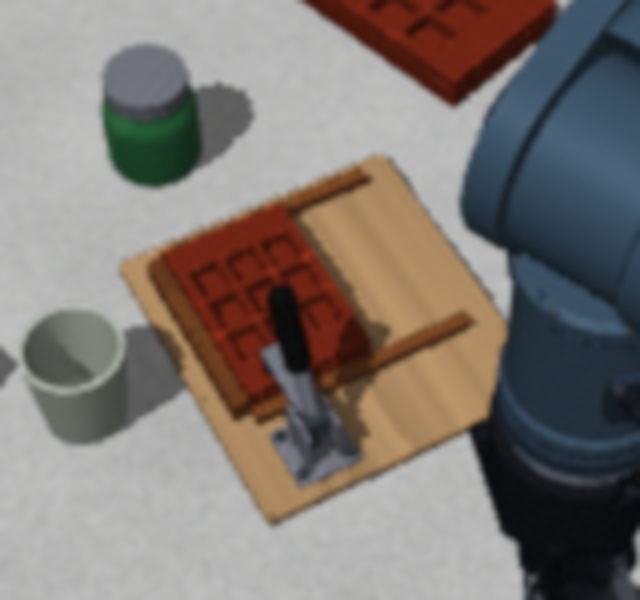

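View pics/top9.png

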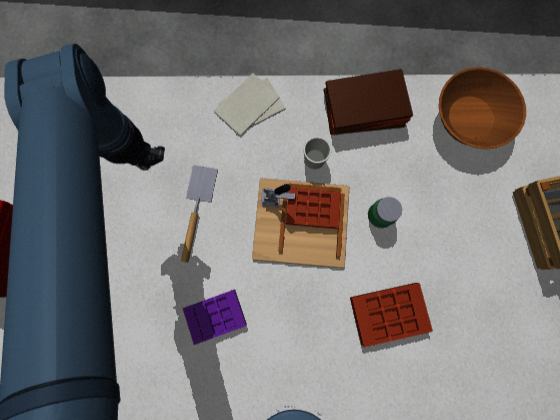

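The lever now leans over the mould (sleeve at about (210,195) in the zoom). The arm is level with its pad on the rim at (255,225), and the mould is flush with the stop. The jar, cup and spatula are where they were, and the robot is clear.

```bash
python3 -m inch '[[0,0,0,0,0,0,1],[0,0,0,0,0,0,1]]'; python3 -c "
from bench import manip; print(manip.sign_off())"
```

```text
clock: 10.33
tcp_pos: [0.63, 0.2915, 0.2224]
orientation: [0.049, 0.999, -0.0, 0.0]
wrist_force: [0.7, 0.3, 0.7]
gripper_width: 0.0003
the job is handed in; nothing more can be done
None
```

The mould is home against the stop and the toggle clamp is shut over it. I handed the job in at 10.3 s of the 43 s allowed.

- **Mould:** I pushed it about 48 mm along the guides with the closed fingertips. It stopped moving with about 10 N of push. The top view then put its far face at jig x of about 59 to 61 mm, against a stop at 60 mm.
- **Clamp:** I pushed the lever from its +y side until it went past dead centre and snapped shut. The highest force I read while pushing it was 2.4 N. After I backed off, the lever leaned over the mould and its arm lay level with the pad on the rim.
- **Bystanders:** The jar, cup and spatula look unmoved in the last top view, and the robot is clear of everything.

No check failed or disagreed. I judged the shut lever and the bystanders by eye from the pictures and did not measure them. I also did not re-measure the mould after clamping, but it looked the same in the last top view.

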